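Shut the tagged argon valve under the sliding cover

ROBOT

A 7-joint arm with a two-finger parallel gripper is mounted at the origin on the work surface. World frame = base frame: x ahead of the robot, y to its left, z up, the work surface at z = 0. Lengths are in m, angles in rad, forces in N, time in s.
With the tool pointing down it reaches from about 0.4 to 0.85 m from the base axis. Payload 4.5 kg.
Tool frame: the origin (TCP) lies at the very end of the fingers, on their centre line; the grasp point (between the pads) lies 19 mm behind it; z points along the fingers, y is the direction in which the jaws open and shut (so a half turn about z gives the same grasp; the last joint's range is limited). The gripper opens to 88 mm and grips with 3 to 60 N. Pads are 18 mm wide; open, the fingers measure 123 mm over their backs; the gripper's body (75 mm by 187 mm) begins 45 mm behind the grasp point.
Start: joints at [-1.26, 0.689, -0.195, 1.565, 0.157, 0.902, -0.215], TCP at [0.171, 0.601, 0.239] pointing down, gripper open.
Joint ranges: [-3.01, 3.01], [-0.46, 2.08], [-1.47, 1.51], [0.13, 2.56], [-1, 4.14], [0.04, 2.09], [-2.66, 2.66]. Speed limits (rad/s): [2.57, 2.57, 3.14, 3.14, 3.14, 3.14, 3.14].

INTERFACE

Orientations are given as a unit quaternion [w, x, y, z].
In Python, from station import ctrl gives the robot as it stands. The module is installed in compiled form; this text tells all that it offers.
- The arm moves only by the tool arm_command, never from a script. Its argument "rows" is text: rows parted by semicolons, each of 7 numbers parted by spaces: the shift along the tool's x, y, z in cm, then the turn, a rotation vector about the tool's x, y, z in degrees, then the gripper's target within -1 to 1 (fully open at 1, half-way at 0, shut at -1). In form: x y z rx ry rz jaw; .... A call has exactly 8 rows; each row shifts and turns the commanded pose from where the row before left it, along the tool's axes as they then stand; what a row does not reach is not made up. A row lasts 1/8 s, in which the tool goes at most 62.5 mm and 10.7 degrees, less where a joint would pass 70% of its speed; a pose out of reach is approached as far as the arm can. A call with a gripper value outside its range is refused whole. The fingers move at their own pace and stop on an object; the grip force is fixed at half the most. Time passes only in rows, so rows that do not move let the fingers close, or fill a call up. It gives the time, the measured TCP pose, the force and the opening at its end, in the units of the state.
- ctrl.state(): the state, without advancing time (a new reading comes with each control period).
- ctrl.snapshot(name): name is "scene" or "top" or "wrist"; returns (picture, depth): 384x512x3 uint8, red, green, blue; 384x512 float32, m along the optical axis (not along the pixel's ray), 0 where there is no reading.
- ctrl.camera_model(name): a dict with "fx", "fy", "cx", "cy" (pixels), "rvec" (rotation vector, rad) and "tvec" (3), from world to camera coordinates, as OpenCV has them; the wrist camera has in their place "tool_from_camera" (4x4, takes a point from camera to tool coordinates, whose origin is the TCP and whose axes are the flange's). Camera axes: x right, y down, z forward; pixel columns grow to the right and rows downward; lengths in m; the calibration is good to about 2 mm. A picture is of the moment at which its call begins: read the wrist's pose just before it. camera_model takes no time and is no camera call.
- ctrl.finish_job(): hands the job in, once; it reports no verdict.
The state is a dict: "time": time; "joint_positions": joint angles; "qd": joint speeds; "joint_efforts": joint torques, N m; "eef_pos": TCP position; "tcp_rot": TCP orientation; "wrist_force": force on the tool from outside, world axes, zero at the start; "torque": the same for the moment, N m; "finger_gap": finger opening in m.
Only numpy, scipy, OpenCV 4.12 (cv2) and the standard library are available. Lean on these libraries where they do the work, as an engineer would, in place of code of your own. Each camera call takes 0.05 s, during which the arm holds its last target.

TASK

The argon to the spectrometer must be turned off. In the white valve box on the bench, push the sliding steel cover all the way across to the other bay, keeping it down in its guides, so that the bay it hides is fully open; then push the lever of the valve found there, the one with the round tag disc on its hub, fully shut (a quarter turn clockwise, square across its pipe). Leave the cover there, do not move the other valve's lever, and leave the bottle, beaker and wrench where they stand.

Things in the scene. Friction and masses are not known exactly. Their poses are not given: they have to be found in the camera images.
- valve_box: White steel box fixed on the bench, 216 (x) by 372 (y) by 95 mm high, open on top; origin at the centre of its underside. A partition at y = 0 (80 mm high) makes two bays, 180 by 180 mm, centred at y = +-88 mm, nothing in them above 82 mm. Flanges 86 mm up, 18 mm wide, along both long edges carry the cover; a lip to 95 mm all round guides and stops it. Pipes leave the long sides, to 153 mm off centre
- cover_pull (a point): Centre of the bar of the pull on the loose steel cover (0.5 to 1 kg): round bar 10 mm thick, 100 mm long along the box's x, a post at each end, bar centre 12 mm above the plate. The plate (202 mm in x, 184 mm in y, 4 mm thick, top 90 mm above the bench) slides along the box's y with 2 to 7 N; this point's box y can go from -90 to +90 mm
- tagged_bay (a point): Centre of the bay with the tagged valve, 86 mm above the bench (the cover's underside); axes are the box's. At the start the cover lies over this bay, within 6 mm of its end stop; the other bay is open and shows the untagged valve. In each bay a steel pipe runs along x, its axis 40 mm up and 15 mm to -y of the bay's centre
- tagged_hub (a point): On the vertical pivot axis of the tagged lever, at the lever's mid height, 69 mm above the bench; 25 mm to box +x and 15 mm to box -y of the bay's centre. A steel tag disc, 40 mm across and 3 mm thick, lies on the lever here under a nut; the other valve has only the nut. The lever reaches 78 mm out; from 22 mm on it has a black sleeve 20 mm wide, 64 to 74 mm above the bench
- tagged_lever (a joint): Angle of the tagged lever, rad. 0 = open: it lies along its pipe and points from the pivot to the box's -x side (towards the robot). It grows clockwise seen from above; pi/2 = shut, at its stop, pointing to the box's +y. Starts at 0 to 0.25, stays where it is left, needs about 4 to 6 N at 60 mm from the pivot
- plain_tip (a point): Outer end of the other valve's lever (same lever, no tag disc, in the other bay), 69 mm above the bench; not to be moved
- bottle_mid (a point): Half-way up a white plastic bottle standing on the bench, 64 mm across, 165 mm tall
- beaker_mid (a point): Half-way up a glass beaker standing on the bench, 68 mm across, 85 mm tall
- wrench_mid (a point): Middle of a steel wrench, 160 mm long, lying on the bench to the left of the box

How it is judged:
By the outcome, as a careful person would: the job done as asked, in the order asked, and still so for the second after the job is handed in, with the robot touching nothing.
It also fails if it takes over 51 s, if anything falls off the work surface, if the arm or the gripper's body presses on something with over 40 N, if the wrist force passes 120 N, or if a joint passes its speed limit or range.

## Working session

There is one attempt and no reset: what is moved stays moved. The work goes in short steps, Python scripts to look and compute and a tool call to move; the robot and the scene stay as the last step left them, time stands still between calls to the robot, and variables do not carry over. Pictures are saved under pics/ and viewed, and the job is handed in when it is done.

Besides the shell and the picture viewer there is one more tool, called as name(argument=value, ...), one argument or row to a line, values as JSON. arm_command: Moves the arm, as the interface text tells. Its arguments: {"type":"object","properties":{"rows":{"type":"string"}},"required":["rows"]}

```bash
mkdir -p pics; python3 - <<'E'
from station import ctrl
import cv2, numpy as np
s=ctrl.state(); print({k:np.round(v,3).tolist() for k,v in s.items()})
for n in ("top","scene"):
    p,d=ctrl.snapshot(n); cv2.imwrite(f"pics/{n}0.png",p[:,:,::-1]); np.save(f"{n}0.npy",d); print(n,ctrl.camera_model(n))
print(ctrl.camera_model("wrist"))
E
```

```text
{'time': 0.0, 'joint_positions': [-1.26, 0.69, -0.195, 1.566, 0.157, 0.902, -0.215], 'qd': [0.0, 0.001, -0.0, 0.001, -0.001, 0.002, 0.0], 'joint_efforts': [0.0, -52.756, -1.267, -15.343, -0.053, 0.007, 0.0], 'eef_pos': [0.171, 0.601, 0.238], 'tcp_rot': [-0.0, 0.138, 0.99, -0.001], 'wrist_force': [0.399, -0.198, -0.334], 'torque': [-0.057, 0.026, 0.005], 'finger_gap': 0.088}
top {'fx': 391.11875135474264, 'fy': 391.11875135474264, 'cx': 259.1454542358435, 'cy': 192.418483869316, 'rvec': array([ 2.16838665, -2.11027426,  0.171624  ]), 'tvec': array([-0.00919933,  0.53471319,  1.01783965])}
scene {'fx': 438.855254021618, 'fy': 438.855254021618, 'cx': 257.7269502572378, 'cy': 202.56232694324927, 'rvec': array([ 1.89770209,  1.53641775, -0.64887162]), 'tvec': array([-0.09524003, -0.28413747,  1.58857537])}
{'fx': 317.2385018674289, 'fy': 317.2385018674289, 'cx': 249.58765691392972, 'cy': 189.01029224012376, 'tool_from_camera': array([[-5.41481584e-04, -9.45901677e-01, -3.24452962e-01,
         8.53754591e-02],
       [ 9.99999763e-01, -3.74166007e-04, -5.78072094e-04,
         4.78070563e-04],
       [ 4.25400094e-04, -3.24453198e-01,  9.45901655e-01,
        -1.44203468e-01],
       [ 0.00000000e+00,  0.00000000e+00,  0.00000000e+00,
         1.00000000e+00]])}
```

View pics/top0.png

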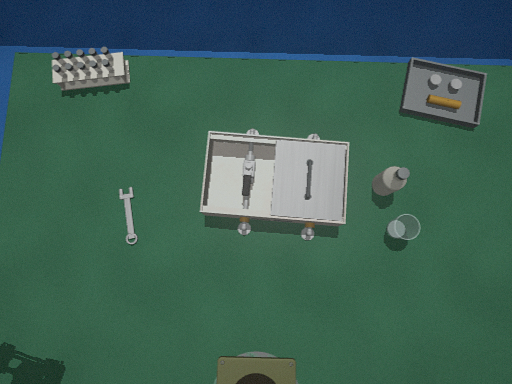

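View pics/scene0.png

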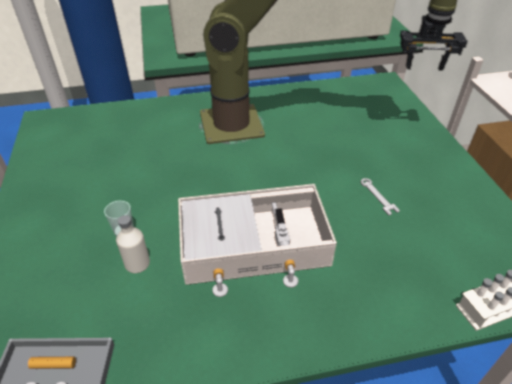

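```bash
cat > h.py <<'E'
import cv2, numpy as np
from scipy.spatial.transform import Rotation as R
def cloud(ctrl,n,d,st=None):
    m=ctrl.camera_model(n); v,u=np.mgrid[:384,:512]
    P=np.stack([(u-m['cx'])/m['fx']*d,(v-m['cy'])/m['fy']*d,d],-1)
    if n=='wrist':
        T=m['tool_from_camera']; P=P@T[:3,:3].T+T[:3,3]
        q=np.array(st['tcp_rot']); Rt=R.from_quat([q[1],q[2],q[3],q[0]]).as_matrix()
        P=P@Rt.T+np.array(st['eef_pos'])
    else:
        Rw=cv2.Rodrigues(m['rvec'])[0]; P=(P-m['tvec'])@Rw
    P[d==0]=np.nan
    return P
E
python3 - <<'E'
from station import ctrl
from h import *
p=cv2.imread('pics/top0.png'); d=np.load('top0.npy'); P=cloud(ctrl,'top',d)
z=P[...,2]
print('table z',np.nanmedian(z[240:300,150:350]), 'plate z',np.nanmedian(z[150:200,320:340]))
m=(z>0.082)&(z<0.12); m[:120]=0;m[235:]=0;m[:,:190]=0;m[:,360:]=0
nl,l,st,c=cv2.connectedComponentsWithStats(m.astype(np.uint8)); k=1+np.argmax(st[1:,4]); print(st[k])
Q=P[l==k][:,:2].astype(np.float32)*1000
r=cv2.minAreaRect(Q); print(r, cv2.boxPoints(r))
# pull
m2=(z>0.097)&(z<0.115)&(l==k)
mm=np.zeros_like(m2); mm[155:205,298:320]=1
A=P[mm&m2]; print('pull',len(A),A.mean(0),A.min(0),A.max(0))
for n,(a,b,c2,d2) in dict(bottle=(160,200,370,412),beaker=(210,245,385,425),wrench=(185,245,115,140)).items():
    B=P[a:b,c2:d2].reshape(-1,3); B=B[B[:,2]>0.006]; print(n,len(B),B.min(0),B.max(0))
cv2.imwrite('pics/crop.png',cv2.resize(p[115:250,190:430],None,fx=3,fy=3,interpolation=cv2.INTER_CUBIC))
E
```

```text
table z -0.001216378856937065 plate z 0.08872075656380796
[ 200  131  150   93 7111]
((571.0752563476562, -36.392974853515625), (372.77020263671875, 217.233642578125), 86.8047866821289) [[ 452.23853 -216.43423]
 [ 669.13446 -228.54242]
 [ 689.912    143.64828]
 [ 473.01605  155.75647]]
pull 146 [ 0.56451048 -0.12188772  0.1044933 ] [ 0.516394   -0.12955593  0.09748529] [ 0.61345275 -0.11469834  0.10950755]
bottle 774 [ 0.54170825 -0.37138045  0.00695483] [ 0.60424809 -0.31023408  0.16798786]
beaker 569 [ 0.41770715 -0.4110832   0.0060033 ] [ 0.48256589 -0.34312178  0.08781636]
wrench 190 [0.39021091 0.33619108 0.00600437] [0.54329419 0.39470252 0.01136605]
```

View pics/crop.png

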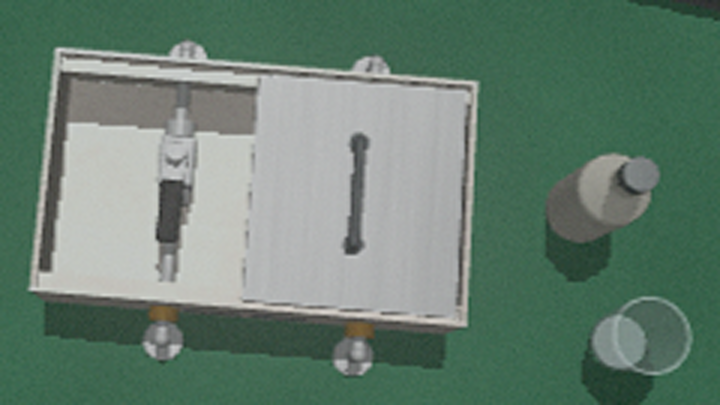

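The top view shows the box with its corners at about (208,133), (349,137), (345,223) and (202,217). The cover is over the right (−y) bay, with its pull around (309,180). The open bay holds the plain lever at (247,185). The fitted box centre is (0.571, −0.036) with yaw −3.2°, and the pull is at box (0, −0.086).

arm_command(
  rows="0 0 0 0 0 -6.3 0; 0 0 0 0 0 -6.3 0; -4 -3.5 0 0 0 0 0; -4 -3.5 0 0 0 0 0; -4 -3.5 0 0 0 0 0; -4 -3.5 0 0 0 0 0; -4 -3.5 0 0 0 0 0; -4 -3.5 0 0 0 0 0",
)

```text
time: 1.1
eef_pos: [0.3995, 0.3764, 0.2385]
tcp_rot: [-0.0, 0.028, 1.0, -0.0]
wrist_force: [0.7, 0.7, 0.5]
finger_gap: 0.0442
```

arm_command(
  rows="-2 -5.5 0 0 0 0 0; -2 -5.5 0 0 0 0 0; -2 -5.5 0 0 0 0 0; -2 -5.5 0 0 0 0 0; -2 -5.5 0 0 0 0 0; -2 -5.5 0 0 0 0 0; -2 -5.5 0 0 0 0 0; 0 0 0 0 0 0 0",
)

```text
time: 2.1
eef_pos: [0.5168, -0.0208, 0.238]
tcp_rot: [-0.0, 0.034, 0.999, -0.002]
wrist_force: [-0.5, 0.1, -0.8]
finger_gap: 0.0442
```

```bash
cat >> h.py <<'E'
C=np.array([0.571,-0.0364]); YW=np.deg2rad(-3.195)
Rb=np.array([[np.cos(YW),-np.sin(YW)],[np.sin(YW),np.cos(YW)]])
def tobox(p):
    p=np.asarray(p,float).copy(); p[...,:2]=(p[...,:2]-C)@Rb; return p
def rep(ctrl):
    s=ctrl.state(); q=s['tcp_rot']; M=R.from_quat([q[1],q[2],q[3],q[0]]).as_matrix()
    b=tobox(s['eef_pos']); ty=np.rad2deg(np.arctan2(M[1,1],M[0,1]))
    print('t',round(s['time'],2),'box xyz mm',np.round(b*1000,1),'tool y heading deg rel box y',round(ty-90+3.195,2),'tilt',np.round(M[:,2],3),'F',np.round(s['wrist_force'],1),'gap',round(s['finger_gap'],4),'q',np.round(s['joint_positions'],2)); return s
E
python3 - <<'E'
from station import ctrl
from h import *
s=rep(ctrl)
p,d=ctrl.snapshot('wrist'); P=tobox(cloud(ctrl,'wrist',d,s))
cv2.imwrite('pics/w1.png',p[:,:,::-1]); np.savez('w1.npz',P=P)
z=P[...,2]; m=(abs(P[...,0])<.07)&(abs(P[...,1]+.086)<.05)&(z>.097)&(z<.12)
A=P[m]; print(len(A),A.mean(0),A.min(0),A.max(0)); pl=(abs(P[...,0])<.08)&(abs(P[...,1]+.05)<.02); print('plate z',np.nanmedian(z[pl]))
E
```

```text
t 2.1 box xyz mm [-55.   12.5 238. ] tool y heading deg rel box y -0.67 tilt [-0.001 -0.003 -1.   ] F [-0.5  0.1 -0.8] gap 0.0442 q [ 0.16  0.56 -0.34  1.88  0.27  0.74  1.17]
954 [-0.00553755 -0.08435465  0.10398332] [-0.04967111 -0.09044245  0.09718677] [ 0.04752933 -0.07998361  0.10745234]
plate z 0.08887230399533128
```

View pics/w1.png

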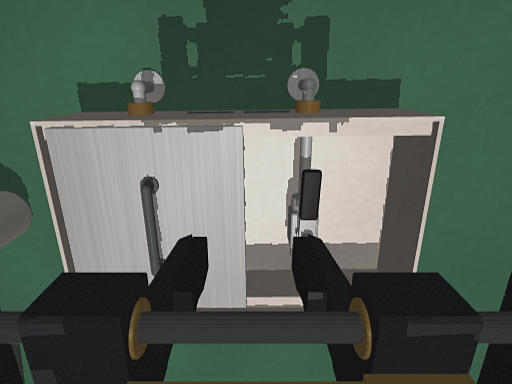

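The wrist view shows the pull bar at about (152,225) and the plain lever at (310,195). The measured pull is at box (−1, −85) mm. Next I move above it and lower the fingers so they straddle the bar.

arm_command(
  rows="-2.8 -4.9 0 0 0 -0.7 0; -2.7 -4.9 0 0 0 0 0; 0 0 4 0 0 0 0; 0 0 4 0 0 0 0; 0 0 3 0 0 0 0; 0 0 2 0 0 0 0; 0 0 0.8 0 0 0 0; 0 0 0 0 0 0 0",
)

```text
time: 3.15
eef_pos: [0.5663, -0.1138, 0.1006]
tcp_rot: [-0.0, 0.021, 1.0, 0.0]
wrist_force: [0.1, -0.1, -0.3]
finger_gap: 0.044
```

```bash
python3 - <<'E'
from station import ctrl
from h import *
s=rep(ctrl)
p,d=ctrl.snapshot('wrist'); cv2.imwrite('pics/w2.png',p[:,:,::-1])
E
```

```text
t 3.15 box xyz mm [ -0.4 -77.5 100.6] tool y heading deg rel box y 0.73 tilt [-0.001  0.001 -1.   ] F [ 0.1 -0.1 -0.3] gap 0.044 q [ 0.27  0.83 -0.27  1.82  0.38  0.54  1.29]
```

View pics/w2.png

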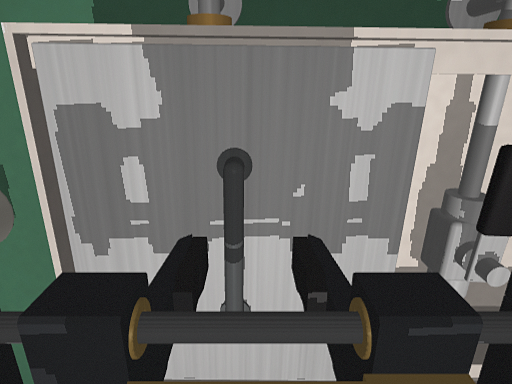

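The fingers straddle the bar, which runs from (235,165) to (235,300). Now I push towards +y.

arm_command(
  rows="0 0.8 0.3 0 0 0.4 0; 0 1.8 0 0 0 0 0; 0 2 0 0 0 0 0; 0 2 0 0 0 0 0; 0 2 0 0 0 0 0; 0 2 0 0 0 0 0; 0 2 0 0 0 0 0; 0 1.5 0 0 0 0 0",
)

```text
time: 4.2
eef_pos: [0.5734, 0.0241, 0.0981]
tcp_rot: [-0.0, 0.026, 1.0, -0.002]
wrist_force: [0.6, -7.5, 0.1]
finger_gap: 0.0441
```

```bash
python3 - <<'E'
from station import ctrl
from h import *
s=rep(ctrl)
p,d=ctrl.snapshot('wrist'); cv2.imwrite('pics/w3.png',p[:,:,::-1])
P=tobox(cloud(ctrl,'wrist',d,s)); z=P[...,2]
E
```

```text
t 4.2 box xyz mm [-1.  60.5 98.1] tool y heading deg rel box y 0.16 tilt [-0.    -0.004 -1.   ] F [ 0.6 -7.5  0.1] gap 0.0441 q [ 0.    0.83 -0.22  1.83  0.34  0.52  1.07]
```

View pics/w3.png

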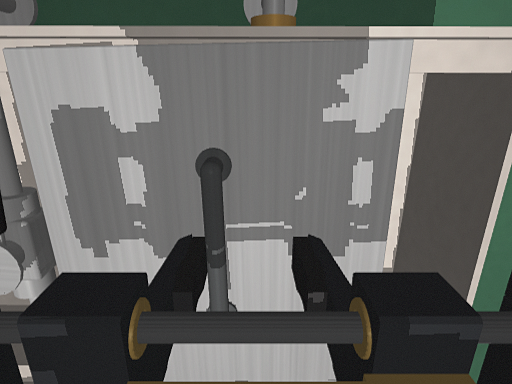

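The cover is sliding flat, with its bar at (215,230) and its leading edge near (400,150). I keep pushing to the stop.

arm_command(
  rows="0 1.2 0 0 0 0 0; 0 1.2 0 0 0 0 0; 0 0.8 0 0 0 0 0; 0 0.5 0 0 0 0 0; 0 0.4 0 0 0 0 0; 0 0.3 0 0 0 0 0; 0 0.2 0 0 0 0 0; 0 0 0 0 0 0 0",
)

```text
time: 5.25
eef_pos: [0.5758, 0.0684, 0.0981]
tcp_rot: [-0.0, 0.027, 1.0, -0.002]
wrist_force: [1.3, -7.0, 0.9]
finger_gap: 0.0442
```

```bash
python3 - <<'E'
from station import ctrl
from h import *
s=rep(ctrl)
E
```

```text
t 5.25 box xyz mm [ -1.  104.9  98.1] tool y heading deg rel box y 0.1 tilt [-0.    -0.005 -1.   ] F [ 1.3 -7.   0.9] gap 0.0442 q [-0.08  0.83 -0.21  1.81  0.32  0.53  1.02]
```

arm_command(
  rows="0 0.2 0 0 0 0 0; 0 0.2 0 0 0 0 0; 0 0.1 0 0 0 0 0; 0 0 0 0 0 0 0; 0 0 0 0 0 0 0; 0 0 0 0 0 0 0; 0 0 0 0 0 0 0; 0 0 0 0 0 0 0",
)

```text
time: 6.25
eef_pos: [0.5756, 0.0698, 0.0979]
tcp_rot: [-0.001, 0.028, 1.0, -0.005]
wrist_force: [0.7, -12.2, 3.7]
finger_gap: 0.0439
```

```bash
python3 - <<'E'
from station import ctrl
from h import *
s=rep(ctrl)
E
```

```text
t 6.25 box xyz mm [ -1.3 106.3  97.9] tool y heading deg rel box y -0.04 tilt [-0.002 -0.009 -1.   ] F [  0.7 -12.2   3.7] gap 0.0439 q [-0.08  0.83 -0.21  1.81  0.32  0.53  1.01]
```

The force has risen to 12 N with hardly any motion, so the cover is at its stop. I back off, rise, and move over the opened bay.

arm_command(
  rows="0 -1.8 0 0 0 0 0; 0 0 -2 0 0 0 0; 0 0 -4 0 0 0 0; 0 0 -4 0 0 0 0; 0.8 -5.5 0 0 0 0 -1; 0.8 -5.8 0 0 0 0 -1; 0.8 -5.8 0 0 0 0 -1; 0.8 -5.8 0 0 0 0 -1",
)

```text
time: 7.25
eef_pos: [0.5314, -0.1694, 0.1981]
tcp_rot: [0.001, 0.025, 1.0, 0.001]
wrist_force: [0.5, -0.4, -0.3]
finger_gap: 0.0062
```

```bash
python3 - <<'E'
from station import ctrl
from h import *
s=rep(ctrl)
p,d=ctrl.snapshot('wrist'); cv2.imwrite('pics/w4.png',p[:,:,::-1]); P=tobox(cloud(ctrl,'wrist',d,s)); np.save('P4.npy',P)
s2=ctrl.state()
p,d=ctrl.snapshot('top'); cv2.imwrite('pics/t4.png',cv2.resize(p[115:250,190:430,::-1],None,fx=3,fy=3,interpolation=cv2.INTER_CUBIC))
E
```

```text
t 7.25 box xyz mm [ -32.2 -135.   198.1] tool y heading deg rel box y 0.29 tilt [ 0.002  0.001 -1.   ] F [ 0.5 -0.4 -0.3] gap 0.0062 q [ 0.42  0.67 -0.32  1.81  0.3   0.71  1.45]
```

View pics/w4.png

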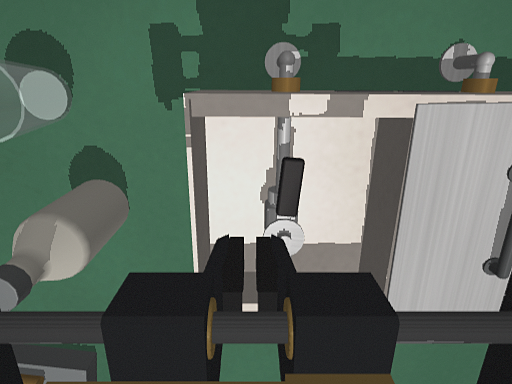

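View pics/t4.png

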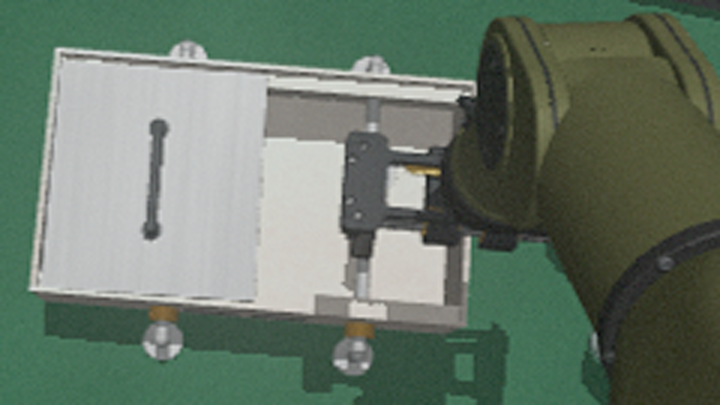

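The top view shows the cover across the left bay and the right bay open. The wrist view shows the tagged hub at (285,237) and its sleeve from (290,160) to (288,215). I measure the lever and check clearance to the bottle.

```bash
python3 - <<'E'
from station import ctrl
from h import *
P=np.load('P4.npy'); im=cv2.imread('pics/w4.png'); g=im.max(2)
m=(P[...,2]>.055)&(P[...,2]<.085)&(g<70); m[:150]=0; m[220:]=0; m[:,:265]=0; m[:,320:]=0
A=P[m]*1000; print(len(A),A.mean(0),A.min(0),A.max(0))
c=A.mean(0)[:2]; w,V=np.linalg.eigh(np.cov(A[:,:2].T)); v=V[:,1]; print(v, 'ang deg',np.rad2deg(np.arctan2(c[1]+103,25-c[0])), np.rad2deg(np.arctan2(v[1],-v[0])))
m=(P[...,2]>.068)&(P[...,2]<.085)&(g>120); m[:212]=0; m[256:]=0; m[:,:262]=0; m[:,306:]=0
B=P[m]*1000; print('disc',len(B),B.mean(0),B.min(0),B.max(0))
# walls/partition, cover edge
m=(P[...,2]>.083)&(P[...,2]<.093); m[:, :390]=0; m[:130]=0;m[260:]=0; D=P[m]*1000; print('cover edge y',np.percentile(D[:,1],[0,1,5]))
m=(P[...,2]>.095)&(P[...,2]<.115);m[:, :480]=0; D=P[m]*1000; print('pull',len(D),D.mean(0))
p,d=ctrl.snapshot('scene'); cv2.imwrite('pics/s4.png',p[:,:,::-1])
E
```

```text
1293 [-26.90787647 -98.60716726  71.84572376] [ -52.83011547 -109.79675931   64.60790561] [  6.61271972 -86.41890521  74.25969568]
[-0.99643109  0.08441024] ang deg 4.837271488675223 4.842112169447488
disc 793 [ 18.92414862 -98.73078557  72.99070791] [   1.10959907 -121.44162306   68.09322055] [ 43.26609586 -83.11143287  81.49514424]
cover edge y [-4.62168896 -3.25637464 -0.15645775]
pull 617 [ 24.7293176   86.09787872 102.18229971]
```

View pics/s4.png

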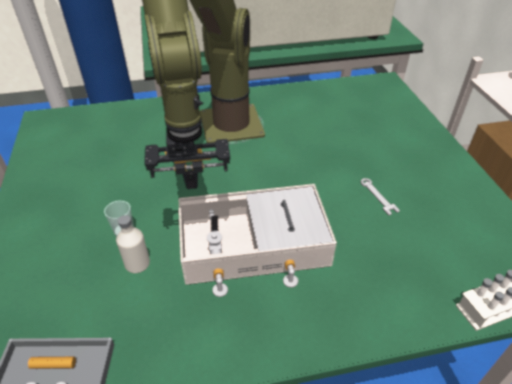

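The lever is at about 4.8°. The bottle is clear of the gripper body by about 35 mm. I go down beside the sleeve on its −y side.

arm_command(
  rows="0.3 -0.8 0 0 0 0 -1; 0 0 4 0 0 0 -1; 0 0 4 0 0 0 -1; 0 0 3 0 0 0 -1; 0 0 1.6 0 0 0 -1; 0 0 0.9 0 0 0 -1; 0 0 0 0 0 0 -1; 0 0 0 0 0 0 -1",
)

```text
time: 8.4
eef_pos: [0.5288, -0.1763, 0.0636]
tcp_rot: [0.001, 0.026, 1.0, -0.0]
wrist_force: [0.4, -0.1, -0.4]
finger_gap: -0.0001
```

```bash
python3 - <<'E'
from station import ctrl
from h import *
s=rep(ctrl)
p,d=ctrl.snapshot('wrist'); cv2.imwrite('pics/w5.png',p[:,:,::-1])
E
```

```text
t 8.4 box xyz mm [ -34.4 -142.    63.6] tool y heading deg rel box y 0.24 tilt [ 0.002 -0.    -1.   ] F [ 0.4 -0.1 -0.4] gap -0.0001 q [ 0.36  0.87 -0.21  1.9   0.41  0.41  1.37]
```

View pics/w5.png

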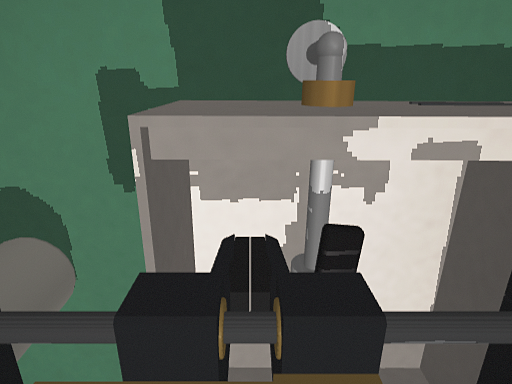

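arm_command(
  rows="0 0.7 0.2 0 0 2.5 -1; 0 0.7 0 0 0 2.5 -1; 0.32 0.97 0 0 0 9 -1; 0.32 0.97 0 0 0 9 -1; 0.32 0.97 0 0 0 9 -1; 0.32 0.97 0 0 0 9 -1; 0 0 0 0 0 0 -1; 0 0 0 0 0 0 -1",
)

```text
time: 9.45
eef_pos: [0.531, -0.1221, 0.0608]
tcp_rot: [-0.0, 0.373, 0.928, -0.0]
wrist_force: [-1.4, -0.9, 0.4]
finger_gap: 0.0006
```

```bash
python3 - <<'E'
from station import ctrl
from h import *
s=rep(ctrl)
p,d=ctrl.snapshot('wrist'); cv2.imwrite('pics/w6.png',p[:,:,::-1])
E
```

```text
t 9.45 box xyz mm [-35.1 -87.8  60.8] tool y heading deg rel box y -40.64 tilt [-0.  0. -1.] F [-1.4 -0.9  0.4] gap 0.0006 q [ 0.16  0.86 -0.04  1.94  0.08  0.34  0.86]
```

View pics/w6.png

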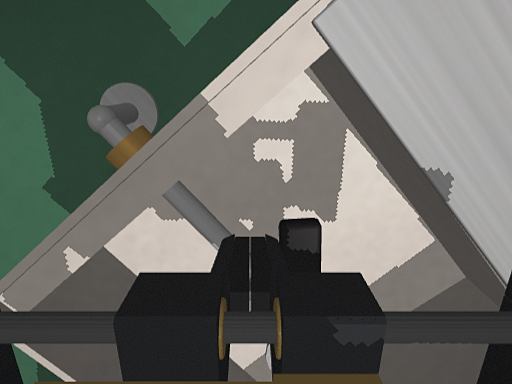

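The lever is following: its sleeve at (300,245) lies parallel to the fingers. I continue round to the stop.

arm_command(
  rows="0.32 0.95 0 0 0 9 -1; 0.32 0.95 0 0 0 9 -1; 0.32 0.95 0 0 0 9 -1; 0.32 0.95 0 0 0 9 -1; 0.32 0.95 0 0 0 9 -1; 0.16 0.45 0 0 0 4.4 -1; 0 0 0 0 0 0 -1; 0 0 0 0 0 0 -1",
)

```text
time: 10.5
eef_pos: [0.5689, -0.084, 0.0605]
tcp_rot: [-0.001, 0.727, 0.687, 0.0]
wrist_force: [-1.7, 2.5, 0.4]
finger_gap: 0.0003
```

```bash
python3 - <<'E'
from station import ctrl
from h import *
s=rep(ctrl)
p,d=ctrl.snapshot('wrist'); cv2.imwrite('pics/w7.png',p[:,:,::-1])
E
```

```text
t 10.5 box xyz mm [  0.5 -47.6  60.5] tool y heading deg rel box y -90.03 tilt [-0.001  0.002 -1.   ] F [-1.7  2.5  0.4] gap 0.0003 q [-0.02  0.9   0.16  1.85 -0.31  0.42  0.3 ]
```

View pics/w7.png

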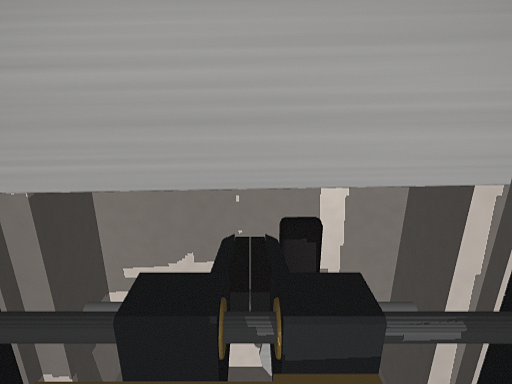

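The lever is nearly square, with its sleeve at (300,245). I press slowly to find the stop.

arm_command(
  rows="0 0.2 0 0 0 0 -1; 0 0.2 0 0 0 0 -1; 0 0.1 0 0 0 0 -1; 0 0 0 0 0 0 -1; 0 0 0 0 0 0 -1; 0 0 0 0 0 0 -1; 0 0 0 0 0 0 -1; 0 0 0 0 0 0 -1",
)

```text
time: 11.55
eef_pos: [0.5696, -0.0841, 0.0604]
tcp_rot: [-0.004, 0.727, 0.686, -0.002]
wrist_force: [-9.3, 4.6, 7.3]
finger_gap: 0.0003
```

```bash
python3 - <<'E'
from station import ctrl
from h import *
s=rep(ctrl)
E
```

```text
t 11.55 box xyz mm [  1.2 -47.7  60.4] tool y heading deg rel box y -90.13 tilt [-0.009  0.003 -1.   ] F [-9.3  4.6  7.3] gap 0.0003 q [-0.02  0.9   0.16  1.84 -0.31  0.44  0.3 ]
```

arm_command(
  rows="0 0.2 0 0 0 0 -1; 0 0.2 0 0 0 0 -1; 0 0 0 0 0 0 -1; 0 0 0 0 0 0 -1; 0 0 0 0 0 0 -1; 0 0 0 0 0 0 -1; 0 0 0 0 0 0 -1; 0 0 0 0 0 0 -1",
)

```text
time: 12.55
eef_pos: [0.5697, -0.084, 0.0602]
tcp_rot: [-0.007, 0.727, 0.686, -0.005]
wrist_force: [-16.9, 4.1, 14.1]
finger_gap: 0.0005
```

```bash
python3 - <<'E'
from station import ctrl
from h import *
s=rep(ctrl)
E
```

```text
t 12.55 box xyz mm [  1.4 -47.6  60.2] tool y heading deg rel box y -90.15 tilt [-0.017  0.004 -1.   ] F [-16.9   4.1  14.1] gap 0.0005 q [-0.03  0.9   0.16  1.83 -0.31  0.45  0.3 ]
```

It's firmly at the stop: 17 N with no motion. I back off, rise and look.

arm_command(
  rows="0 -0.9 0 0 0 0 -1; 0 -1.6 0 0 0 0 -1; 0 0 -3 0 0 0 -1; 0 0 -5 0 0 0 -1; 0 0 -5 0 0 0 -1; 0 -5 -2 0 0 0 -1; 0 -5 0 0 0 0 -1; 0 0 0 0 0 0 -1",
)

```text
time: 13.55
eef_pos: [0.4504, -0.0791, 0.2114]
tcp_rot: [-0.0, 0.728, 0.685, -0.0]
wrist_force: [0.4, -0.1, -0.3]
finger_gap: 0.0006
```

```bash
python3 - <<'E'
from station import ctrl
from h import *
s=rep(ctrl)
p,d=ctrl.snapshot('wrist'); cv2.imwrite('pics/w8.png',p[:,:,::-1])
p,d=ctrl.snapshot('top'); cv2.imwrite('pics/t8.png',cv2.resize(p[115:250,190:430,::-1],None,fx=3,fy=3,interpolation=cv2.INTER_CUBIC))
P=tobox(cloud(ctrl,'top',d))*1000; z=P[...,2]; np.save('P8.npy',P); cv2.imwrite('pics/t8full.png',p[:,:,::-1])
m=(z>97)&(z<115)&(abs(P[...,0])<60)&(P[...,1]>60)&(P[...,1]<115); A=P[m]; print('pull',len(A),A.mean(0),A.min(0),A.max(0))
E
```

```text
t 13.55 box xyz mm [-118.   -49.3  211.4] tool y heading deg rel box y -90.29 tilt [-0.001 -0.    -1.   ] F [ 0.4 -0.1 -0.3] gap 0.0006 q [-0.09  0.54  0.25  2.1  -0.25  0.53  0.29]
pull 145 [ -2.84076163  88.43251842 104.54235063] [-51.25838074  83.27748107  98.04656285] [ 47.2333171   93.94110078 111.46122431]
```

View pics/w8.png

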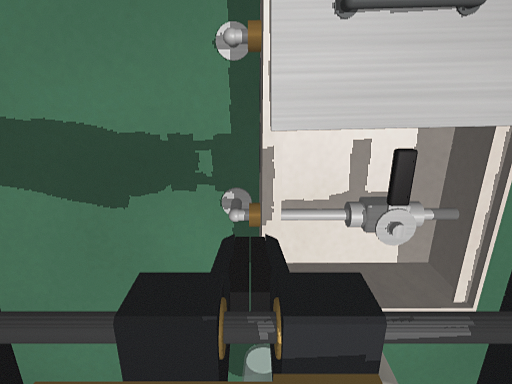

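View pics/t8.png

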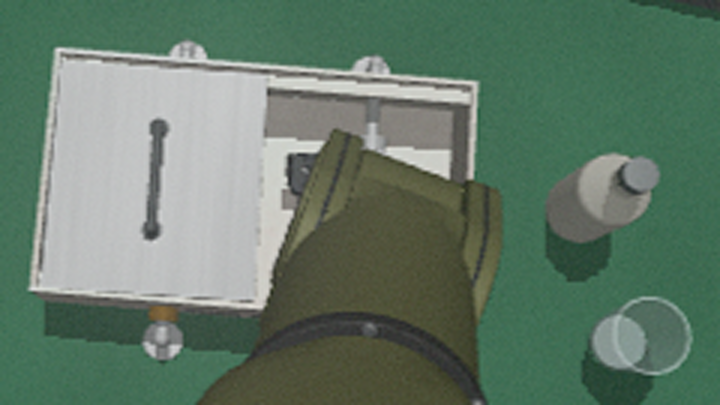

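```bash
python3 - <<'E'
from station import ctrl
from h import *
s=ctrl.state(); p,d=ctrl.snapshot('wrist'); P=tobox(cloud(ctrl,'wrist',d,s))*1000; g=p.max(2); z=P[...,2]
m=(z>55)&(z<85)&(g<80); m[:140]=0;m[215:]=0;m[:,:380]=0;m[:,430:]=0
A=P[m]; c=A.mean(0); w,V=np.linalg.eigh(np.cov(A[:,:2].T)); v=V[:,1]*np.sign(V[1,1])
print(len(A),c,A.min(0),A.max(0),'lever axis from box y (deg, + = past +x)',np.rad2deg(np.arctan2(v[0],v[1])))
m=(z>70)&(z<80)&(g>100); m[:205]=0;m[250:]=0;m[:,:370]=0;m[:,:370]=0;m[:,420:]=0
B=P[m]; print('disc',(np.percentile(B,2,0)+np.percentile(B,98,0))/2, len(B))
T=np.load('P8.npy'); z=T[...,2]
m=(z>97)&(z<115)&(abs(T[...,0])<60)&(T[...,1]>60)&(T[...,1]<115); A=T[m]; print('bar slope deg',np.rad2deg(np.polyfit(A[:,0],A[:,1],1)[0]))
# plate near -y edge and box lips in top view, along row x=-20
im=cv2.imread('pics/t8full.png').max(2)
for x0 in(-60,40):
    k=(abs(T[...,0]-x0)<4)&(T[...,1]>165)&(T[...,1]<192); o=np.argsort(T[k][:,1]); print(np.round(T[k][o][:,1:],0)[::2].tolist(), im[k][o][::2].tolist())
E
```

```text
1287 [ 23.00411822 -50.54637948  71.60303647] [ 14.18950954 -86.84788447  63.10967976] [ 34.55086444 -24.39162117  74.64167464] lever axis from box y (deg, + = past +x) 0.9427113678060347
disc [  24.90243967 -100.4723786    75.26453337] 996
bar slope deg 1.013883006167549
[[165.0, 91.0], [166.0, 86.0], [168.0, 92.0], [170.0, 91.0], [171.0, 86.0], [173.0, 88.0], [176.0, 89.0], [177.0, 88.0], [179.0, 88.0], [182.0, 85.0], [182.0, 79.0], [183.0, 93.0], [183.0, 94.0], [186.0, 91.0]] [192, 190, 190, 188, 190, 192, 192, 192, 178, 122, 140, 162, 188, 188]
[[165.0, 89.0], [166.0, 88.0], [168.0, 89.0], [171.0, 87.0], [171.0, 87.0], [173.0, 88.0], [175.0, 91.0], [176.0, 88.0], [179.0, 89.0], [181.0, 90.0], [182.0, 85.0], [183.0, 96.0], [186.0, 96.0]] [190, 190, 190, 189, 190, 189, 194, 193, 193, 155, 132, 187, 202]
```

```bash
python3 - <<'E'
from station import ctrl
from h import *
for P,sg in ((tobox(cloud(ctrl,'top',np.load('top0.npy')))*1000,-1),(np.load('P8.npy'),1)):
    z=P[...,2]; m=(z>97)&(z<115)&(abs(P[...,0])<60)&(sg*P[...,1]>60)&(sg*P[...,1]<115); A=P[m]; a=np.polyfit(A[:,0],A[:,1],1); print('bar slope',np.rad2deg(a[0]),'y at 0',a[1])
    m=(z>93)&(abs(P[...,1]-sg*88)<60)&(abs(abs(P[...,0])-104)<12)
    for s2 in(-1,1):
        k=m&(np.sign(P[...,0])==s2); L=P[k]; print(' lip',s2,len(L),np.rad2deg(np.polyfit(L[:,1],L[:,0],1)[0]))
W=np.load('w1.npz')['P']*1000; z=W[...,2]; m=(z>97)&(z<115)&(abs(W[...,0])<48)&(abs(W[...,1]+85)<20); A=W[m]; print('w1 slope',np.rad2deg(np.polyfit(A[:,0],A[:,1],1)[0]))
E
```

```text
bar slope -0.05863209069514221 y at 0 -85.71828166574166
 lip -1 55 0.3631240689620789
 lip 1 40 0.32790884628323325
bar slope 1.013883006167549 y at 0 88.4827873930384
 lip -1 47 0.06379246402912861
 lip 1 53 0.09636786194016246
w1 slope -0.2399050863739655
```

The cover is at the stop, but it seems yawed by about 1°, with the −x side perhaps 2–3 mm short. There is time to spare, so I nudge the bar on its −x half.

arm_command(
  rows="3.6 3 0 0 0 0 -1; 3.6 3 0 0 0 0 -1; 3.7 2.8 0 0 0 0 -1; 0 0 4 0 0 0 -1; 0 0 4 0 0 0 -1; 0 0 2.3 0 0 0 -1; 0 0 1 0 0 0 -1; 0 0 0 0 0 0 -1",
)

```text
time: 14.7
eef_pos: [0.5487, 0.0256, 0.0973]
tcp_rot: [0.0, 0.728, 0.686, 0.0]
wrist_force: [0.1, 0.0, -0.2]
finger_gap: 0.0005
```

```bash
python3 - <<'E'
from station import ctrl
from h import *
s=rep(ctrl)
p,d=ctrl.snapshot('wrist'); cv2.imwrite('pics/w9.png',p[:,:,::-1])
E
```

```text
t 14.7 box xyz mm [-25.7  60.6  97.3] tool y heading deg rel box y -90.16 tilt [ 0.001 -0.    -1.   ] F [ 0.1  0.  -0.2] gap 0.0005 q [-0.25  0.82  0.19  1.92 -0.34  0.43  0.14]
```

View pics/w9.png

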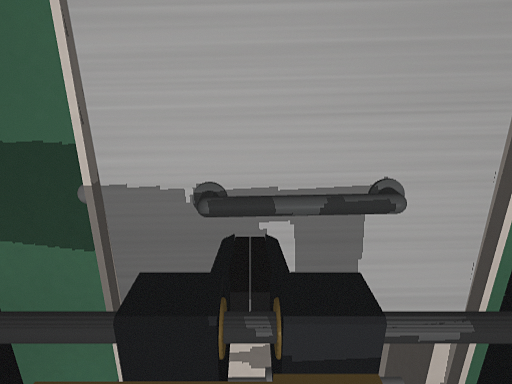

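The closed fingers are behind the −x half of the bar, which spans (205,205) to (400,205).

arm_command(
  rows="0.6 0 0 0 0 0 -1; 0.5 0 0 0 0 0 -1; 0.3 0 0 0 0 0 -1; 0.2 0 0 0 0 0 -1; 0.2 0 0 0 0 0 -1; 0.2 0 0 0 0 0 -1; 0.1 0 0 0 0 0 -1; 0 0 0 0 0 0 -1",
)

```text
time: 15.75
eef_pos: [0.5483, 0.0398, 0.0984]
tcp_rot: [0.003, 0.729, 0.684, -0.003]
wrist_force: [-2.1, -12.8, 4.7]
finger_gap: 0.0003
```

```bash
python3 - <<'E'
from station import ctrl
from h import *
s=rep(ctrl)
E
```

```text
t 15.75 box xyz mm [-27.   74.8  98.4] tool y heading deg rel box y -90.48 tilt [-0.001 -0.008 -1.   ] F [ -2.1 -12.8   4.7] gap 0.0003 q [-0.28  0.82  0.21  1.92 -0.35  0.44  0.11]
```

Solid stop at 12.8 N. I retreat and check.

arm_command(
  rows="-1.5 0 0 0 0 0 -1; 0 0 -3 0 0 0 -1; 0 0 -5 0 0 0 -1; 0 0 -5 0 0 0 -1; -3 -4.5 0 0 0 0 -1; -3 -4.5 0 0 0 0 -1; 0 0 0 0 0 0 -1; 0 0 0 0 0 0 -1",
)

```text
time: 16.75
eef_pos: [0.4559, -0.0223, 0.2281]
tcp_rot: [0.0, 0.727, 0.686, 0.001]
wrist_force: [0.3, 0.4, -0.4]
finger_gap: 0.0001
```

```bash
python3 - <<'E'
from station import ctrl
from h import *
s=rep(ctrl)
p,d=ctrl.snapshot('wrist'); cv2.imwrite('pics/w10.png',p[:,:,::-1]); W=tobox(cloud(ctrl,'wrist',d,s))*1000
p,d=ctrl.snapshot('top'); cv2.imwrite('pics/t10.png',p[:,:,::-1]); P=tobox(cloud(ctrl,'top',d))*1000
for n,Q in (('top',P),('wrist',W)):
    z=Q[...,2]; m=(z>97)&(z<115)&(abs(Q[...,0])<55)&(Q[...,1]>70)&(Q[...,1]<110); A=Q[m]
    if len(A)>20: a=np.polyfit(A[:,0],A[:,1],1); print(n,'bar slope',np.rad2deg(a[0]),'y0',a[1],len(A))
E
```

```text
t 16.75 box xyz mm [-115.7    7.6  228.1] tool y heading deg rel box y -90.12 tilt [ 0.002  0.001 -1.   ] F [ 0.3  0.4 -0.4] gap 0.0001 q [-0.24  0.51  0.3   2.08 -0.26  0.58  0.18]
top bar slope 0.2129019180370644 y0 89.42921592260033 144
wrist bar slope 0.3482850193050586 y0 90.09410850985887 1569
```

View pics/t10.png

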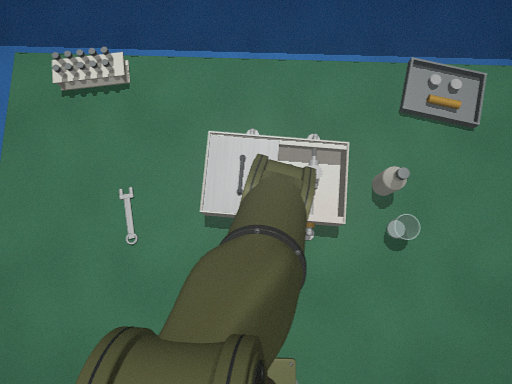

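View pics/w10.png

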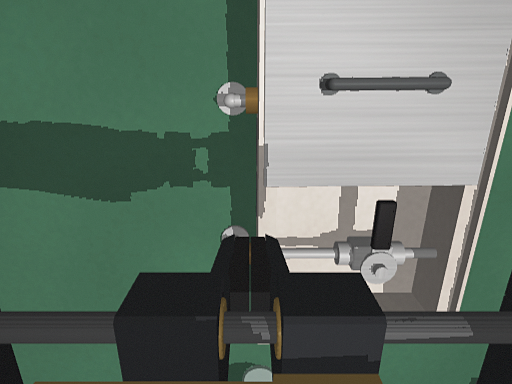

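The nudge squared the cover: the bar is now at box y = 89–90 mm with a slope of about 0.3°. The lever, with its sleeve at (385,225), is still square across its pipe. The bottle, beaker and wrench are where they were, and the arm is clear, so I hand it in.

```bash
python3 -c "
from station import ctrl
print(ctrl.finish_job())"
```

```text
the job is handed in; nothing more can be done
None
```

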